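# Spin off a left-hand spindle nut

### The job

The brass nut on the clamped air sander has a left-hand thread: unscrew it by turning it clockwise (seen from above) until the engraved line on the nut points at the engraved line on the white tab, and pause there a moment. Then lift the nut off the spindle and set it down gently, upright with its line still on top, in the empty carton. The thread is soft, so let the nut climb as it turns and never force, pry or yank it; leave the other tools where they lie.

Things in the scene. Friction and masses are not known exactly. Their poses are not given: they have to be found in the camera images.
- sander: Air sander clamped on wooden blocks, spindle up, fixed. Origin on the bench top under the spindle axis; z up; x from the axis towards the black handle (38 mm thick, with its clamp to 70 mm high, ends 230 mm from the axis). Over the 68 mm wide head lies a grey round pad, 80 mm across, top 76 mm above the bench; a spring (4 to 6 N) presses it up against the nut, travel 8 mm.
- spindle_top (a point): Top of the upright steel spindle, on its axis, 108 mm above the bench, hidden in the nut at first. 20 mm thick, 28 mm over its left-hand thread. The thread is steep, dry and has about 1 mm of play: the nut climbs several mm in all, and a nut held at a fixed height while turned wedges, so feel for the vertical force.
- tab_mark (a point): Middle of the black engraved line on top of the white tab (34 by 24 mm), 78 mm above the bench, 63 mm from the spindle axis towards the handle. The line runs along the radius, in the sander's x direction.
- nut: Brass hexagonal cap nut, loose body, 44 mm across flats, 46 mm tall, closed top, 130 to 250 g. Origin at the centre of its open underside, z up through the closed top, x towards its engraved line; flats face x and every 60 degrees from it. It starts tight on the spindle, underside 76 mm above the bench; lifting it off takes 35 mm of rise.
- nut_mark (a point): Outer end of the black engraved line on the nut's top, 20 mm from its axis, 46 mm above its underside. It starts a third of a turn counterclockwise (+120 degrees seen from above) of the tab's line; further counterclockwise jams at once. Within about 15 degrees of the tab's line the nut is free of the thread; about 28 degrees past it is a hard stop.
- carton: The empty white cardboard carton, fixed, open on top, 200 mm (x) by 180 mm (y), 50 mm high, walls and floor 4 mm thick. Origin at the centre of its underside.
- stock_carton: A like carton, same size, but full of air tools (to 40 mm high); fixed. Not to be used.
- wrench: Steel wrench lying on the bench, bystander; origin near its middle, on the bench.
- die_grinder: Small straight air grinder, 175 mm long, 34 mm thick, lying on the bench, bystander; origin under its middle.
There are look-alikes about, which are no part of the job. There is more than one size of the nut; the job needs the smallest.

How it is judged:
By the outcome, as a careful person would: the job done as asked, in the order asked, and still so for the second after the job is handed in, with the robot touching nothing.
It also fails if it takes over 72 s, if anything falls off the work surface, if the arm or the gripper's body presses on something with over 40 N, if the wrist force passes 120 N, or if a joint passes its speed limit or range.

### The arm

A 6-joint arm with a two-finger parallel gripper is mounted at the origin on the work surface. World frame = base frame: x ahead of the robot, y to its left, z up, the work surface at z = 0. Lengths are in m, angles in rad, forces in N, time in s.
With the tool pointing down it reaches from about 0.35 to 0.925 m from the base axis. Payload 6.4 kg.
Tool frame: the origin (TCP) lies midway between the tips of the shut fingers; the grasp point (between the pads) lies 19 mm behind it (manip.tcp_to_grasp is the distance from the TCP to the grasp point, in m); z points along the fingers, y is the direction in which the jaws open and shut (so a half turn about z gives the same grasp; the last joint's range is limited). The gripper opens to 94 mm and grips with 3 to 60 N. Pads are 16 mm wide; open, the fingers measure 119 mm over their backs; the gripper's body (75 mm by 177 mm) begins 78 mm behind the grasp point.
Start: joints at [-1.279, 0.245, 1.558, -0, 1.339, -0.174], TCP at [0.292, -0.581, 0.205] pointing down, gripper open.
Joint ranges: [-3.13, 3.13], [-1.02, 2.26], [0.13, 2.54], [-0.95, 4.09], [0.21, 2.88], [-2.74, 2.74]. Speed limits (rad/s): [2.57, 2.57, 3.14, 3.14, 3.14, 3.14].

### API

Orientations are given as [roll, pitch, yaw] about the fixed x, y, z axes, in that order (R = Rz(yaw) Ry(pitch) Rx(roll)).
In Python, from station import status, eyes, ticket, manip gives the robot as it stands.
- The arm moves only by the tool servo_tool, never from a script. Its argument "commands" is a list of rows, each an object with "gripper": the finger opening in mm, from 0 to 94; "linear": the shift along the world's x, y, z scaled (see below), a list of three; "twist": the turn about the world's z scaled (see below). In form: [{"gripper": gripper, "linear": [x, y, z], "twist": twist}, ...]. A call has 1 to 10 rows; each row shifts and turns the commanded pose from where the row before left it; what a row does not reach is not made up. The controller multiplies each number of a shift by 40 cm and each number of a turn by 0.12 rad. A row lasts 1/12 s, in which the tool goes at most 41.7 mm and 7.16 degrees, less where a joint would pass 70% of its speed; a pose out of reach is approached as far as the arm can. A call with a number of a shift or a turn outside -1 to 1 is refused whole. A call with a gripper value outside its range is refused whole. The fingers move at their own pace and stop on an object; "force" is the grip in N (left out, the last holds). Time passes only in rows, so rows that do not move let the fingers close. It gives the time, the measured TCP pose, the force and the opening at its end, in the units of the state.
- status.get_state(): the state, without advancing time (a new reading comes with each control period).
- eyes.grab_frame(name): name is "scene" or "top" or "wrist"; returns the picture (400x640x3 uint8, blue, green, red); there is no depth.
- eyes.camera_params(name): a dict with "fovy" (degrees; the focal length in pixels is half the picture's height over the tangent of half this angle, whatever the lens; pixels are square), "cx", "cy" (the principal point, pixels), "camera_from_world" (4x4, takes a point from world to camera coordinates). Camera axes: x right, y up, looking along -z (the intrinsics and any distortion apply to the point x, -y, -z); pixel columns grow to the right and rows downward; lengths in m; the calibration is good to about 2 mm. The wrist camera is an equidistant fisheye: a pixel r from the principal point sees the ray r / f radians off the axis. A picture is of the moment at which its call begins: read the wrist's pose just before it. camera_params takes no time and is no camera call; for the wrist camera it gives the pose at the moment of the call.
- ticket.hand_in(): hands the job in, once; it reports no verdict.
The state is a dict: "t": time; "q": joint angles; "qvel": joint speeds; "effort": joint torques, N m; "tcp_pos": TCP position; "tcp_rot": TCP orientation; "wrist_force": force on the tool from outside, world axes, zero at the start; "ft_torque": the same for the moment, N m; "opening": finger opening in m.
Only numpy, scipy, OpenCV 4.12 (cv2) and the standard library are available. Lean on these libraries where they do the work, as an engineer would, in place of code of your own. Each camera call takes 0.05 s, during which the arm holds its last target.

## Working session

There is one attempt and no reset: what is moved stays moved. The work goes in short steps, Python scripts to look and compute and a tool call to move; the robot and the scene stay as the last step left them, time stands still between calls to the robot, and variables do not carry over. Pictures are saved under pics/ and viewed, and the job is handed in when it is done.

Besides the shell and the picture viewer there is one more tool, called after "Call:" in YAML: its name, and indented under it one key for each argument. servo_tool: Moves the arm, as the interface text tells. Its arguments: {"type":"object","properties":{"commands":{"type":"array","items":{"type":"object","properties":{"gripper":{"type":"number"},"linear":{"type":"array","items":{"type":"number"}},"twist":{"type":"number"}}}},"force":{"type":"number"}},"required":["commands"]}

```bash
ls; mkdir -p pics; python3 - <<'E'
from station import status, eyes, ticket, manip
import cv2,numpy as np
print(status.get_state(), manip.tcp_to_grasp)
for n in ["scene","top","wrist"]:
    p=eyes.camera_params(n); print(n,p['fovy'],p['cx'],p['cy'],np.round(p['camera_from_world'],4).tolist(), [k for k in p])
    cv2.imwrite(f"pics/{n}0.png",eyes.grab_frame(n))
E
```

```text
pics
{'t': 0.0, 'q': array([-1.27909884e+00,  2.45819677e-01,  1.55897090e+00, -1.74495827e-05,
        1.33869252e+00, -1.74114156e-01]), 'qvel': array([-9.11022654e-04, -9.17403195e-04,  5.99434964e-06,  2.52681260e-04,
        1.70648037e-03,  6.13362908e-04]), 'effort': array([-3.38051323e-04, -4.15835631e+01, -3.14602661e+01,  6.84269238e-02,
        3.32374102e-02, -1.47409178e-04]), 'tcp_pos': array([ 0.29176806, -0.58018154,  0.20436495]), 'tcp_rot': array([-3.13972786e+00, -3.10774017e-04,  4.65815381e-01]), 'wrist_force': array([-0.16683792, -0.46343675,  0.64773412]), 'ft_torque': array([-0.04996629, -0.00252628,  0.02614959]), 'opening': 0.09403903697516695} 0.0188
scene 47.57265664423626 317.09199608978463 199.32343295567108 [[-0.5002, 0.8657, -0.0195, 0.3072], [-0.4784, -0.2575, 0.8395, 0.1999], [0.7217, 0.4293, 0.5429, -1.4339], [0.0, 0.0, 0.0, 1.0]] ['fovy', 'cx', 'cy', 'camera_from_world']
top 54.37210943323508 322.7198736772424 200.35343043361166 [[0.0047, -1.0, -0.0074, -0.0088], [0.9882, 0.0035, 0.1529, -0.5842], [-0.1528, -0.0081, 0.9882, -0.9094], [0.0, 0.0, 0.0, 1.0]] ['fovy', 'cx', 'cy', 'camera_from_world']
wrist 65.70646984690485 322.23537526979214 198.40143332852298 [[0.4487, -0.8937, -0.0013, -0.6484], [0.8583, 0.4313, -0.278, 0.0293], [0.249, 0.1236, 0.9606, -0.3921], [0.0, 0.0, 0.0, 1.0]] ['fovy', 'cx', 'cy', 'camera_from_world']
```

View pics/scene0.png

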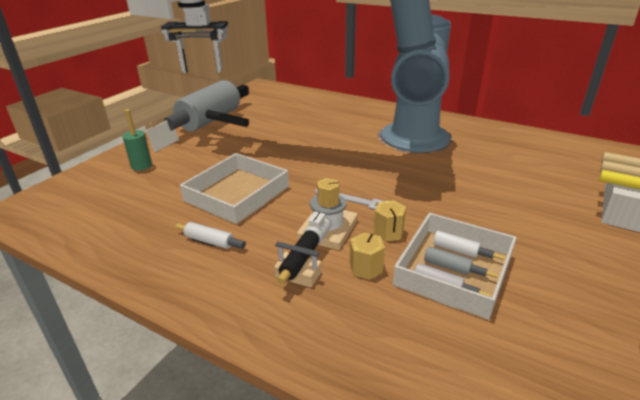

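View pics/top0.png

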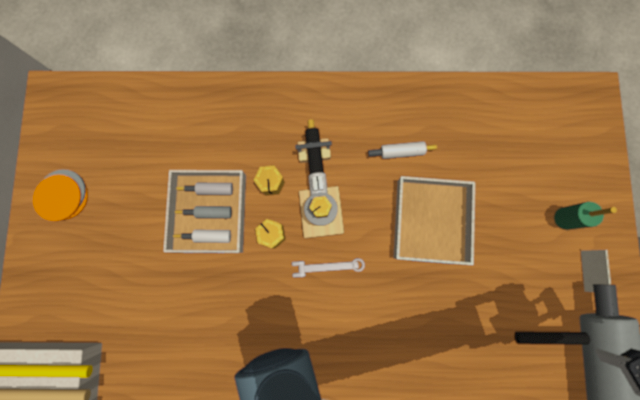

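View pics/wrist0.png

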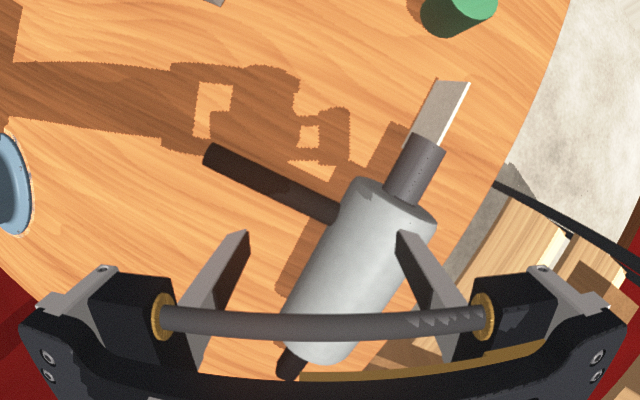

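The top view has three brass hex nuts: (320,207) on the sander spindle, (268,180) and (270,234) loose on the bench and bigger. The job's nut is the one at (320,207). The empty carton is at (435,220); the full one at (204,211) is not to be used.

```bash
cat > h.py <<'E'
from station import status, eyes, ticket, manip
import cv2,numpy as np
def ray(n,u,v,p=None):
    p=p or eyes.camera_params(n)
    f=200/np.tan(np.radians(p['fovy'])/2); T=p['camera_from_world']
    x,y=(u-p['cx']),(v-p['cy'])
    if n=='wrist':
        r=np.hypot(x,y); th=r/f; s=np.sin(th)/max(r,1e-9); d=np.array([x*s,-y*s,-np.cos(th)])
    else: d=np.array([x/f,-y/f,-1])
    R=T[:3,:3]; return -R.T@T[:3,3], R.T@d
def onz(n,u,v,z,p=None):
    c,d=ray(n,u,v,p); return c+d*(z-c[2])/d[2]
def proj(n,P,p=None):
    p=p or eyes.camera_params(n)
    f=200/np.tan(np.radians(p['fovy'])/2); T=p['camera_from_world']
    c=T[:3,:3]@np.array(P)+T[:3,3]; x,y,z=c[0],-c[1],-c[2]
    if n=='wrist':
        r=np.hypot(x,y); th=np.arctan2(r,z); k=th*f/max(r,1e-12); return p['cx']+x*k,p['cy']+y*k
    return p['cx']+f*x/z,p['cy']+f*y/z
E
python3 - <<'E'
from h import *
a=cv2.imread('pics/top0.png')
cv2.imwrite('pics/topc.png',cv2.resize(a[110:250,260:360],None,fx=4.2,fy=4.2,interpolation=cv2.INTER_CUBIC))
a=cv2.imread('pics/scene0.png')
cv2.imwrite('pics/scenec.png',cv2.resize(a[165:290,260:420],None,fx=4.5,fy=4.5,interpolation=cv2.INTER_CUBIC))
print('nut',onz('top',320,207,.122)); 
print('handle end',onz('top',314,128,.03))
print('carton',[onz('top',u,v,.05)[:2].round(3) for u,v in((400,178),(475,181),(473,264),(397,261))])
E
```

```text
nut [ 0.55718109 -0.00102571  0.122     ]
handle end [0.77413482 0.01693035 0.03      ]
carton [array([ 0.64 , -0.196]), array([ 0.633, -0.379]), array([ 0.432, -0.363]), array([ 0.438, -0.184])]
```

View pics/topc.png

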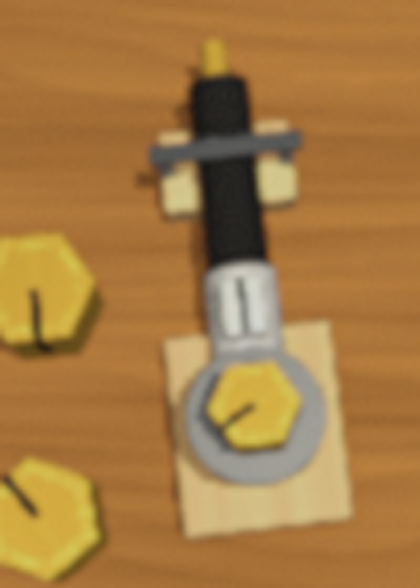

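View pics/scenec.png

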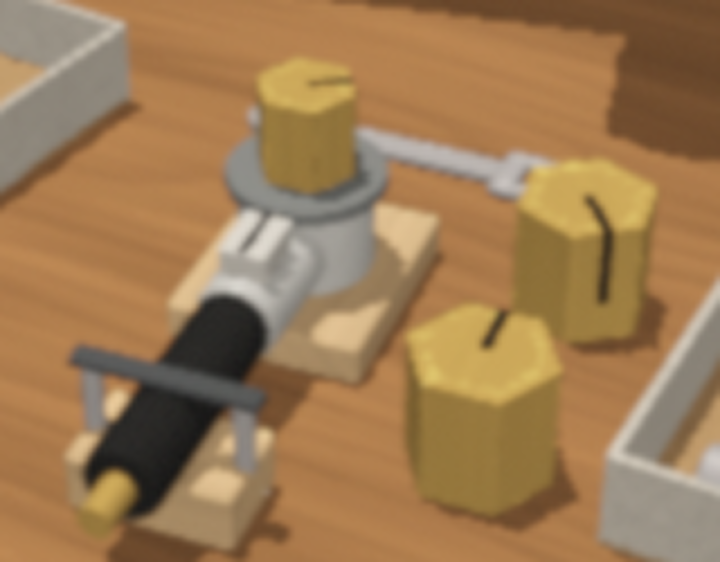

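The close crop confirms it: the nut on the spindle has its line towards the lower left, a third of a turn from the tab line. It is also clearly smaller than the two bench nuts.

```bash
python3 - <<'E'
from h import *
f=lambda x,y:(260+(x+.5)/4.2-.5,110+(y+.5)/4.2-.5)
t=onz('top',*f(242,307),.078); m=onz('top',*f(221,428),.122); mi=onz('top',*f(253,405),.122)
a=cv2.imread('pics/top0.png'); 
hs=cv2.cvtColor(a,cv2.COLOR_BGR2HSV)
big=cv2.resize(a,None,fx=4,fy=4,interpolation=cv2.INTER_CUBIC)
hs=cv2.cvtColor(big,cv2.COLOR_BGR2HSV)
mk=cv2.inRange(hs,(18,120,150),(35,255,255))
sub=np.zeros_like(mk); sub[740:920,1200:1360]=mk[740:920,1200:1360]
c,_=cv2.findContours(sub,cv2.RETR_EXTERNAL,cv2.CHAIN_APPROX_NONE)
c=max(c,key=cv2.contourArea); (x,y),r=cv2.minEnclosingCircle(c)
print('enc',x/4,y/4,r/4)
n=onz('top',x/4,y/4,.122)
print('tab',t,'markend',m,'inner',mi,'nut',n)
d=t-n; print('tabdir',np.degrees(np.arctan2(d[1],d[0])),np.hypot(*d[:2]))
d=m-n; print('markdir',np.degrees(np.arctan2(d[1],d[0])),np.hypot(*d[:2]))
h1=onz('top',*f(228,92),.038); h2=onz('top',*f(240,250),.038); d=h1-h2
print('handle dir',np.degrees(np.arctan2(d[1],d[0])))
E
```

```text
enc 320.4010925292969 206.61151123046875 10.98917007446289
tab [0.62156684 0.006556   0.078     ] markend [0.54688635 0.01630976 0.122     ] inner [ 0.55933808 -0.00069245  0.122     ] nut [ 0.55806455 -0.00192109  0.122     ]
tabdir 7.603612834186471 0.06406560957189911
markdir 121.51444750459011 0.021384945133434037
handle dir 4.642444531539381
```

Call:
servo_tool:
  commands:
    - {"gripper": 94,"linear": [0,0,0.06],"twist": 0}
    - {"gripper": 94,"linear": [0.03,0.05,0.06],"twist": 0.9}
    - {"gripper": 94,"linear": [0.03,0.075,0],"twist": 0.93}
    - {"gripper": 94,"linear": [0.035,0.075,0],"twist": 0.93}
    - {"gripper": 94,"linear": [0.035,0.075,0],"twist": 0.93}
    - {"gripper": 94,"linear": [0.035,0.075,0],"twist": 0.93}
    - {"gripper": 94,"linear": [0.035,0.075,0],"twist": 0.93}
    - {"gripper": 94,"linear": [0.035,0.075,0],"twist": 0.93}
    - {"gripper": 94,"linear": [0.035,0.075,0],"twist": 0.93}
    - {"gripper": 94,"linear": [0.035,0.075,0],"twist": 0.93}

```text
t: 0.98
tcp_pos: [0.4142, -0.3191, 0.2532]
tcp_rot: [-3.141, -0.0, 1.472]
wrist_force: [0.1, 0.0, 0.7]
opening: 0.0938
```

Call:
servo_tool:
  commands:
    - {"gripper": 94,"linear": [0.035,0.075,0],"twist": 0.93}
    - {"gripper": 94,"linear": [0.035,0.075,0],"twist": 0.93}
    - {"gripper": 94,"linear": [0.035,0.075,0],"twist": 0.93}
    - {"gripper": 94,"linear": [0.035,0.075,0],"twist": 0.93}
    - {"gripper": 94,"linear": [0.035,0.075,0],"twist": 0.93}
    - {"gripper": 94,"linear": [0.035,0.075,0],"twist": 0.93}
    - {"gripper": 94,"linear": [0.035,0.075,0],"twist": 0.93}
    - {"gripper": 94,"linear": [0.035,0.075,0],"twist": 0.93}
    - {"gripper": 94,"linear": [0.03,0.05,0],"twist": 0.93}
    - {"gripper": 94,"linear": [0.0,0.0,0],"twist": 0.93}

```text
t: 1.82
tcp_pos: [0.5389, -0.0573, 0.2531]
tcp_rot: [3.141, -0.001, 2.593]
wrist_force: [-0.3, 0.4, -0.1]
opening: 0.094
```

Call:
servo_tool:
  commands:
    - {"gripper": 94,"linear": [0,0,0],"twist": 0}
    - {"gripper": 94,"linear": [0,0,0],"twist": 0}

```text
t: 1.98
tcp_pos: [0.5378, -0.0606, 0.2531]
tcp_rot: [-3.141, -0.001, 2.58]
wrist_force: [0.4, -0.9, 0.3]
opening: 0.0937
```

```bash
python3 - <<'E'
from h import *
import pickle
s=status.get_state(); print(s['tcp_pos'],s['tcp_rot'],s['q'])
p=eyes.camera_params('wrist'); pickle.dump(p,open('w1.pkl','wb'))
cv2.imwrite("pics/wrist1.png",eyes.grab_frame('wrist'))
print(proj('wrist',[.558,-.002,.122],p))
E
```

```text
[ 0.53777101 -0.06061376  0.25314118] [-3.14132354e+00 -5.56021856e-04  2.58013944e+00] [-3.21767363e-01 -4.86895552e-02  1.78611975e+00 -1.31224016e-04
  1.40476647e+00 -1.33108882e+00]
(np.float64(380.6995044069894), np.float64(178.28285702213762))
```

View pics/wrist1.png

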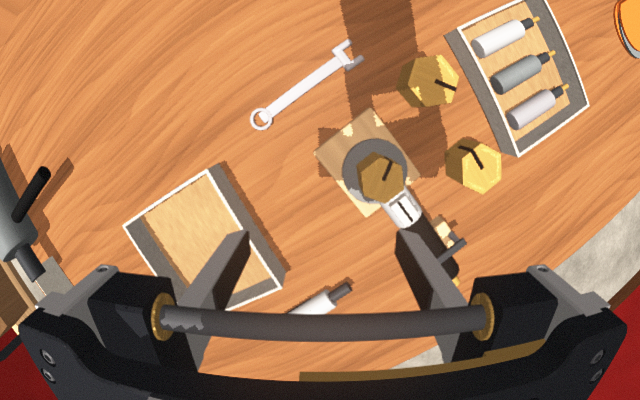

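The wrist view shows the target nut at (381,178), its line running from about (384,181) up to (391,163). The tab is at (405,210) and the empty carton at (205,240).

```bash
python3 - <<'E'
from h import *
a=cv2.imread('pics/wrist1.png')
cv2.imwrite('pics/w1c.png',cv2.resize(a[130:240,330:440],None,fx=5.4,fy=5.4,interpolation=cv2.INTER_CUBIC))
E
```

```text
(no output)
```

View pics/w1c.png

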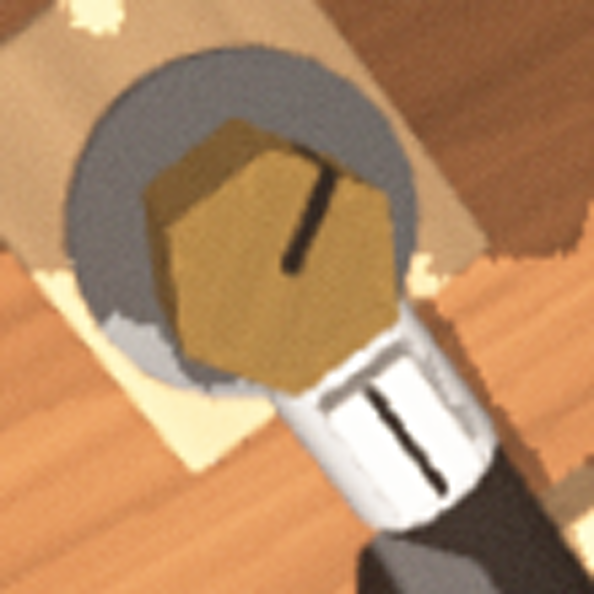

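```bash
cat > m.py <<'E'
from h import *
def show(cam,p,x0,y0,s,corners,line,tab,ztop):
    g=lambda x,y,z:onz(cam,x0+(x+.5)/s-.5,y0+(y+.5)/s-.5,z,p)[:2]
    C=np.array([g(x,y,ztop) for x,y in corners]); n=C.mean(0); d=C-n
    ang=np.degrees(np.arctan2(d[:,1],d[:,0])); r=np.hypot(*d.T)
    ph=np.degrees(np.angle(np.exp(1j*np.radians(ang*6)).mean()))/6
    print('nut c',n,'r',r.round(4),'corner phase mod60',ph%60,'flat',(ph+30)%60)
    li=[g(x,y,ztop) for x,y in line]; D=li[1]-li[0]; print('line dir',np.degrees(np.arctan2(D[1],D[0])),'outer r,dir',np.hypot(*(li[1]-n)),np.degrees(np.arctan2(*(li[1]-n)[::-1])))
    ti=[g(x,y,.078) for x,y in tab]; D=ti[1]-ti[0]; m=(ti[0]+ti[1])/2-n
    print('tab dir',np.degrees(np.arctan2(D[1],D[0])),'from nut',np.hypot(*m),np.degrees(np.arctan2(m[1],m[0])))
E
python3 - <<'E'
from m import *
import pickle
p=pickle.load(open('w1.pkl','rb'))
show('wrist',p,330,130,5.4,[(278,150),(390,193),(397,305),(295,395),(182,357),(168,235)],[(291,268),(331,172)],[(372,390),(442,492)],.122)
E
```

```text
nut c [ 0.56084172 -0.00132772] r [0.0242 0.0256 0.0235 0.0247 0.0259 0.0244] corner phase mod60 37.766542799127066 flat 7.766542799127063
line dir 127.41282612029887 outer r,dir 0.021470371627434398 126.08687931330763
tab dir 5.118123103218918 from nut 0.06329191443519462 6.717409618822113
```

Call:
servo_tool:
  commands:
    - {"gripper": 94,"linear": [0.027,0.074,0],"twist": 0.63}
    - {"gripper": 94,"linear": [0.027,0.074,0],"twist": 0.63}
    - {"gripper": 94,"linear": [0,0,-0.07],"twist": 0}
    - {"gripper": 94,"linear": [0,0,-0.07],"twist": 0}
    - {"gripper": 94,"linear": [0,0,-0.06],"twist": 0}
    - {"gripper": 94,"linear": [0,0,0],"twist": 0}
    - {"gripper": 94,"linear": [0,0,0],"twist": 0}

```text
t: 2.62
tcp_pos: [0.5586, -0.0021, 0.1725]
tcp_rot: [-3.141, -0.003, 2.731]
wrist_force: [1.0, 0.3, -0.4]
opening: 0.0939
```

```bash
python3 - <<'E'
from h import *
import pickle
s=status.get_state(); print(s['tcp_pos'],s['tcp_rot'],s['q'],s['wrist_force'])
p=eyes.camera_params('wrist'); pickle.dump(p,open('w2.pkl','wb'))
a=eyes.grab_frame('wrist')
u,v=proj('wrist',[.56,-.002,.122],p);print(u,v)
cv2.imwrite("pics/wrist2.png",a)
x0,y0=int(u)-70,int(v)-70; print(x0,y0)
cv2.imwrite('pics/w2c.png',cv2.resize(a[max(y0,0):y0+140,x0:x0+150],None,fx=4,fy=4,interpolation=cv2.INTER_CUBIC))
E
```

```text
[ 0.55857741 -0.00209118  0.17252863] [-3.14097021e+00 -2.85028389e-03  2.73127480e+00] [-2.06699665e-01  6.65703066e-02  1.82045908e+00 -3.49221147e-05
  1.25748054e+00 -1.36716822e+00] [ 0.96987059  0.26364148 -0.36506683]
323.31441530181957 219.22465375620092
253 149
```

View pics/w2c.png

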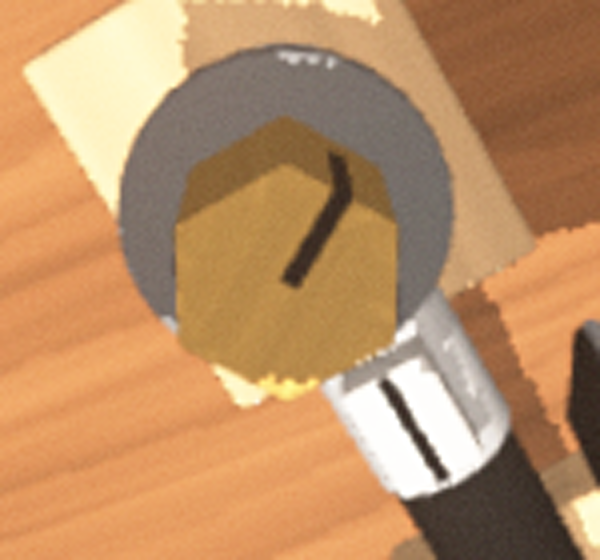

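The crop shows the nut's side flats almost vertical, at crop x of about 176 and 397, so the jaws are square to them.

```bash
python3 - <<'E'
from m import *
import pickle
p=pickle.load(open('w2.pkl','rb'))
show('wrist',p,253,149,4,[(286,163),(398,222),(396,345),(287,398),(179,344),(175,224)],[(292,280),(343,196)],[(385,384),(442,476)],.122)
E
```

```text
nut c [ 0.56080739 -0.00145863] r [0.0249 0.0253 0.0256 0.0247 0.0252 0.0252] corner phase mod60 36.734060742944834 flat 6.734060742944834
line dir 126.8236034747164 outer r,dir 0.02123338464965904 125.83739517205127
tab dir 7.1110187706868455 from nut 0.06339198402273015 6.6764031017172645
```

Call:
servo_tool:
  commands:
    - {"gripper": 94,"linear": [0.005,0.002,-0.05],"twist": 0}
    - {"gripper": 94,"linear": [0,0,-0.06],"twist": 0}
    - {"gripper": 94,"linear": [0,0,-0.06],"twist": 0}
    - {"gripper": 80,"linear": [0,0,-0.04],"twist": 0}
    - {"gripper": 60,"linear": [0,0,0],"twist": 0}
    - {"gripper": 52,"linear": [0,0,0],"twist": 0}
    - {"gripper": 52,"linear": [0,0,0],"twist": 0}
    - {"gripper": 52,"linear": [0,0,0],"twist": 0}
  force: 10

```text
t: 3.33
tcp_pos: [0.5633, -0.0012, 0.092]
tcp_rot: [3.141, 0.004, 2.733]
wrist_force: [-1.2, 0.1, -1.0]
opening: 0.0642
```

Call:
servo_tool:
  commands:
    - {"gripper": 40,"linear": [0,0,0],"twist": 0}
    - {"gripper": 40,"linear": [0,0,0],"twist": 0}
    - {"gripper": 40,"linear": [0,0,0],"twist": 0}
    - {"gripper": 40,"linear": [0,0,0],"twist": 0}
  force: 8

```text
t: 3.67
tcp_pos: [0.5618, -0.0011, 0.0901]
tcp_rot: [-3.141, 0.001, 2.734]
wrist_force: [-0.9, -1.7, 3.1]
opening: 0.0442
```

Call:
servo_tool:
  commands:
    - {"gripper": 40,"linear": [0,0,0],"twist": 0}
    - {"gripper": 40,"linear": [0,0,0],"twist": 0}
    - {"gripper": 40,"linear": [0,0,0],"twist": 0}
    - {"gripper": 40,"linear": [0,0,0],"twist": 0}
  force: 25

```text
t: 4.0
tcp_pos: [0.5618, -0.0011, 0.0898]
tcp_rot: [-3.141, 0.001, 2.734]
wrist_force: [-1.7, -2.1, 3.1]
opening: 0.0439
```

Call:
servo_tool:
  commands:
    - {"gripper": 40,"linear": [0,0,0],"twist": -0.4}
    - {"gripper": 40,"linear": [0,0,0],"twist": 0}

```text
t: 4.17
tcp_pos: [0.562, -0.0007, 0.0898]
tcp_rot: [3.141, 0.001, 2.685]
wrist_force: [-0.7, -0.6, 3.9]
opening: 0.0438
```

```bash
python3 - <<'E'
from h import *
s=status.get_state(); print({k:s[k].round(3) for k in('tcp_pos','tcp_rot','wrist_force','ft_torque')})
E
```

```text
{'tcp_pos': array([ 0.562, -0.001,  0.09 ]), 'tcp_rot': array([3.141e+00, 1.000e-03, 2.685e+00]), 'wrist_force': array([-0.746, -0.635,  3.914]), 'ft_torque': array([-0.173, -0.103,  0.01 ])}
```

Call:
servo_tool:
  commands:
    - {"gripper": 40,"linear": [0,0,0],"twist": -0.4}
    - {"gripper": 40,"linear": [0,0,0.0003],"twist": -0.4}
    - {"gripper": 40,"linear": [0,0,0],"twist": 0}

```text
t: 4.42
tcp_pos: [0.562, -0.0006, 0.0899]
tcp_rot: [3.141, 0.001, 2.59]
wrist_force: [1.1, -0.9, 4.7]
opening: 0.0435
```

Call:
servo_tool:
  commands:
    - {"gripper": 40,"linear": [0,0,0.0005],"twist": -0.4}
    - {"gripper": 40,"linear": [0,0,0.0005],"twist": -0.4}
    - {"gripper": 40,"linear": [0,0,0],"twist": 0}

```text
t: 4.67
tcp_pos: [0.5619, -0.0005, 0.0901]
tcp_rot: [3.141, 0.0, 2.495]
wrist_force: [0.0, 0.5, 3.5]
opening: 0.0439
```

Call:
servo_tool:
  commands:
    - {"gripper": 40,"linear": [0,0,0.0005],"twist": -0.4}
    - {"gripper": 40,"linear": [0,0,0.0005],"twist": -0.4}
    - {"gripper": 40,"linear": [0,0,0.0005],"twist": -0.4}
    - {"gripper": 40,"linear": [0,0,0],"twist": 0}

```text
t: 5.0
tcp_pos: [0.5617, -0.0006, 0.0907]
tcp_rot: [3.141, 0.0, 2.351]
wrist_force: [1.7, -0.4, 2.7]
opening: 0.044
```

```bash
python3 - <<'E'
from h import *
s=status.get_state(); print({k:s[k].round(3) for k in('tcp_pos','tcp_rot','wrist_force','ft_torque')})
a=eyes.grab_frame('wrist'); cv2.imwrite('pics/wrist3.png',a)
E
```

```text
{'tcp_pos': array([ 0.562, -0.001,  0.091]), 'tcp_rot': array([3.141, 0.   , 2.351]), 'wrist_force': array([ 1.654, -0.396,  2.745]), 'ft_torque': array([-0.031, -0.242,  0.008])}
```

View pics/wrist3.png

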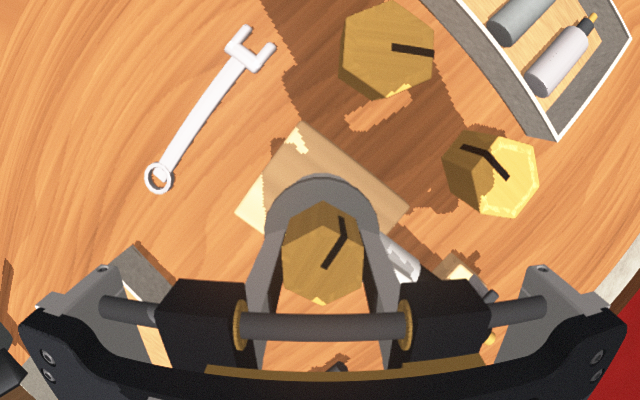

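The nut is turning with the gripper: its line, (325,268) to (343,222), keeps its place relative to the jaws while the sander shifts. I'll go on in small steps, watching the vertical force.

Call:
servo_tool:
  commands:
    - {"gripper": 40,"linear": [0,0,0.0004],"twist": -0.4}
    - {"gripper": 40,"linear": [0,0,0.0004],"twist": -0.4}
    - {"gripper": 40,"linear": [0,0,0.0004],"twist": -0.4}
    - {"gripper": 40,"linear": [0,0,0],"twist": 0}

```text
t: 5.38
tcp_pos: [0.5616, -0.0006, 0.091]
tcp_rot: [3.141, -0.0, 2.207]
wrist_force: [0.3, 0.1, 2.2]
opening: 0.044
```

Call:
servo_tool:
  commands:
    - {"gripper": 40,"linear": [0,0,0.0004],"twist": -0.4}
    - {"gripper": 40,"linear": [0,0,0.0004],"twist": -0.4}
    - {"gripper": 40,"linear": [0,0,0.0004],"twist": -0.4}
    - {"gripper": 40,"linear": [0,0,0],"twist": 0}

```text
t: 5.72
tcp_pos: [0.5615, -0.0006, 0.0915]
tcp_rot: [3.142, -0.0, 2.064]
wrist_force: [0.4, 1.0, 3.2]
opening: 0.0436
```

Call:
servo_tool:
  commands:
    - {"gripper": 40,"linear": [0,0,0.0004],"twist": -0.4}
    - {"gripper": 40,"linear": [0,0,0.0005],"twist": -0.4}
    - {"gripper": 40,"linear": [0,0,0.0004],"twist": -0.4}
    - {"gripper": 40,"linear": [0,0,0],"twist": 0}

```text
t: 6.05
tcp_pos: [0.5615, -0.0007, 0.092]
tcp_rot: [3.142, -0.0, 1.92]
wrist_force: [0.2, 0.4, 2.2]
opening: 0.0438
```

Call:
servo_tool:
  commands:
    - {"gripper": 40,"linear": [0,0,0.0004],"twist": -0.4}
    - {"gripper": 40,"linear": [0,0,0.0005],"twist": -0.4}
    - {"gripper": 40,"linear": [0,0,0.0004],"twist": -0.4}
    - {"gripper": 40,"linear": [0,0,0],"twist": 0}

```text
t: 6.38
tcp_pos: [0.5615, -0.0008, 0.0926]
tcp_rot: [-3.142, -0.0, 1.776]
wrist_force: [-0.2, 0.8, 3.2]
opening: 0.0436
```

Call:
servo_tool:
  commands:
    - {"gripper": 40,"linear": [0,0,0.0004],"twist": -0.4}
    - {"gripper": 40,"linear": [0,0,0.0005],"twist": -0.4}
    - {"gripper": 40,"linear": [0,0,0.0004],"twist": -0.4}
    - {"gripper": 40,"linear": [0,0,0],"twist": 0}

```text
t: 6.72
tcp_pos: [0.5615, -0.0008, 0.0931]
tcp_rot: [-3.142, 0.0, 1.632]
wrist_force: [0.5, 0.4, 3.7]
opening: 0.0443
```

Call:
servo_tool:
  commands:
    - {"gripper": 40,"linear": [0,0,0.0005],"twist": -0.4}
    - {"gripper": 40,"linear": [0,0,0.0005],"twist": -0.4}
    - {"gripper": 40,"linear": [0,0,0.0004],"twist": -0.4}
    - {"gripper": 40,"linear": [0,0,0],"twist": 0}

```text
t: 7.05
tcp_pos: [0.5615, -0.0008, 0.0936]
tcp_rot: [-3.141, 0.0, 1.488]
wrist_force: [1.1, -0.3, 3.4]
opening: 0.0438
```

Call:
servo_tool:
  commands:
    - {"gripper": 40,"linear": [0,0,0.0005],"twist": -0.4}
    - {"gripper": 40,"linear": [0,0,0.0005],"twist": -0.4}
    - {"gripper": 40,"linear": [0,0,0.0004],"twist": -0.4}
    - {"gripper": 40,"linear": [0,0,0],"twist": 0}

```text
t: 7.38
tcp_pos: [0.5615, -0.0008, 0.0942]
tcp_rot: [-3.141, 0.0, 1.344]
wrist_force: [0.7, -0.3, 2.8]
opening: 0.0436
```

Call:
servo_tool:
  commands:
    - {"gripper": 40,"linear": [0,0,0.0004],"twist": -0.4}
    - {"gripper": 40,"linear": [0,0,0.0005],"twist": -0.4}
    - {"gripper": 40,"linear": [0,0,0.0005],"twist": -0.4}
    - {"gripper": 40,"linear": [0,0,0],"twist": 0}

```text
t: 7.72
tcp_pos: [0.5615, -0.0008, 0.0947]
tcp_rot: [-3.141, 0.0, 1.201]
wrist_force: [1.2, -0.5, 1.9]
opening: 0.0439
```

Call:
servo_tool:
  commands:
    - {"gripper": 40,"linear": [0,0,0.0003],"twist": -0.4}
    - {"gripper": 40,"linear": [0,0,0.0004],"twist": -0.4}
    - {"gripper": 40,"linear": [0,0,0.0004],"twist": -0.4}
    - {"gripper": 40,"linear": [0,0,0],"twist": 0}

```text
t: 8.05
tcp_pos: [0.5614, -0.0008, 0.0952]
tcp_rot: [-3.141, 0.0, 1.057]
wrist_force: [0.0, -1.1, 2.4]
opening: 0.0435
```

Call:
servo_tool:
  commands:
    - {"gripper": 40,"linear": [0,0,0.0003],"twist": -0.4}
    - {"gripper": 40,"linear": [0,0,0.0003],"twist": -0.4}
    - {"gripper": 40,"linear": [0,0,0],"twist": 0}

```text
t: 8.3
tcp_pos: [0.5614, -0.0008, 0.0954]
tcp_rot: [-3.141, 0.0, 0.961]
wrist_force: [-0.0, -0.8, 3.4]
opening: 0.0442
```

```bash
python3 - <<'E'
from h import *
import pickle
s=status.get_state(); print({k:s[k].round(3) for k in('tcp_pos','tcp_rot','wrist_force','ft_torque')})
p=eyes.camera_params('wrist'); pickle.dump(p,open('w4.pkl','wb'))
a=eyes.grab_frame('wrist'); cv2.imwrite('pics/w4.png',a)
cv2.imwrite('pics/w4c.png',cv2.resize(a[180:330,240:440],None,fx=4,fy=4,interpolation=cv2.INTER_CUBIC))
E
```

```text
{'tcp_pos': array([ 0.561, -0.001,  0.095]), 'tcp_rot': array([-3.141,  0.   ,  0.961]), 'wrist_force': array([-0.047, -0.824,  3.43 ]), 'ft_torque': array([-0.236, -0.069, -0.001])}
```

View pics/w4c.png

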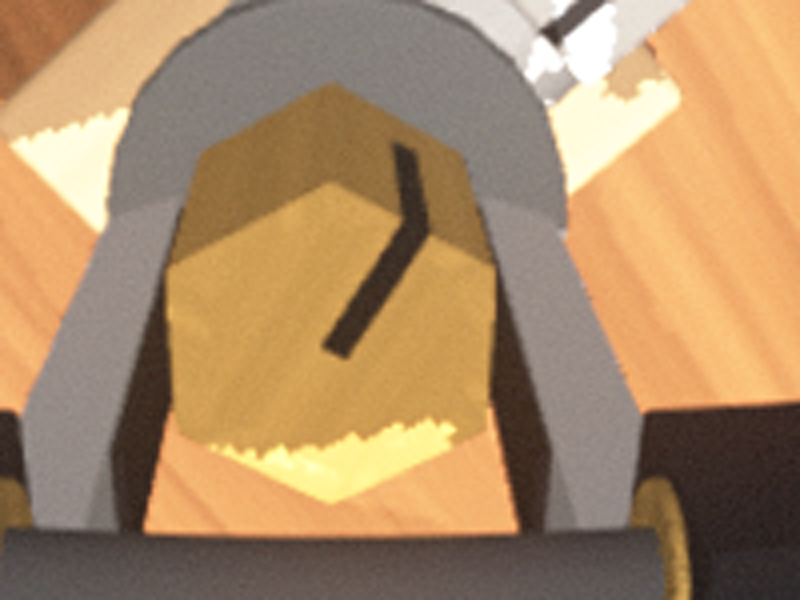

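```bash
python3 - <<'E'
from m import *
import pickle
p=pickle.load(open('w4.pkl','rb'))
a=cv2.imread('pics/w4.png')
cv2.imwrite('pics/w4d.png',cv2.resize(a[120:220,340:460],None,fx=5,fy=5,interpolation=cv2.INTER_CUBIC))
show('wrist',p,240,180,4,[(333,183),(494,265),(490,410),(332,502),(180,430),(168,267)],[(337,350),(416,230)],[(553,37),(600,-10)],.1275)
E
```

```text
nut c [ 5.60644702e-01 -5.03426167e-04] r [0.0242 0.0246 0.024  0.0255 0.0252 0.0249] corner phase mod60 56.35238064073313 flat 26.35238064073313
line dir 25.068922929158113 outer r,dir 0.020634580014445864 23.518304595373788
tab dir 11.696291436153587 from nut 0.053282566592225314 5.651667452789377
```

View pics/w4d.png

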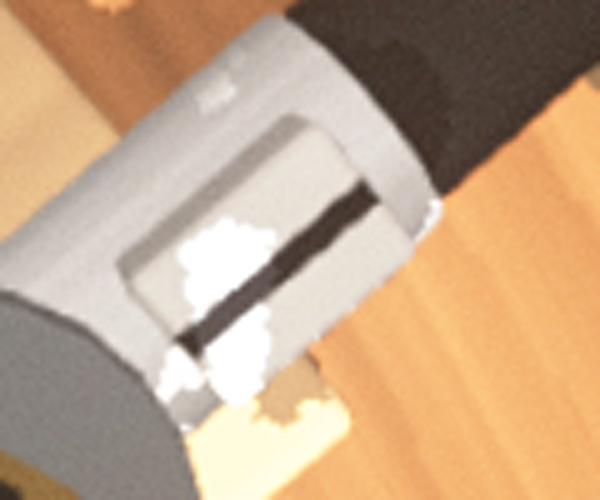

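```bash
python3 - <<'E'
from m import *
import pickle
p=pickle.load(open('w4.pkl','rb'))
A=onz('wrist',340+187.5/5-.5,120+344.5/5-.5,.078,p)[:2];B=onz('wrist',340+370.5/5-.5,120+192.5/5-.5,.078,p)[:2]
D=B-A;m=(A+B)/2
for n in ((.5606,-.0005),(.5608,-.0014)):
    M=m-n;print(np.degrees(np.arctan2(D[1],D[0])),m,np.hypot(*M),np.degrees(np.arctan2(M[1],M[0])))
E
```

```text
6.003086786431376 [0.62375405 0.00589895] 0.0634773976820913 5.785632398403673
6.003086786431376 [0.62375405 0.00589895] 0.06337575653427571 6.613401771502386
```

Call:
servo_tool:
  commands:
    - {"gripper": 40,"linear": [0,0,0.0004],"twist": -0.4}
    - {"gripper": 40,"linear": [0,0,0.0004],"twist": -0.4}
    - {"gripper": 40,"linear": [0,0,0.0004],"twist": -0.4}
    - {"gripper": 40,"linear": [0,0,0],"twist": 0}

```text
t: 8.68
tcp_pos: [0.5614, -0.0008, 0.0959]
tcp_rot: [-3.141, 0.0, 0.816]
wrist_force: [-0.3, -0.1, 3.0]
opening: 0.0439
```

Call:
servo_tool:
  commands:
    - {"gripper": 40,"linear": [0,0,0.0003],"twist": -0.4}
    - {"gripper": 40,"linear": [0,0,0.0003],"twist": -0.4}
    - {"gripper": 40,"linear": [0,0,0.0003],"twist": -0.4}
    - {"gripper": 40,"linear": [0,0,0.0003],"twist": -0.3}
    - {"gripper": 40,"linear": [0,0,0],"twist": 0}
    - {"gripper": 40,"linear": [0,0,0],"twist": 0}

```text
t: 9.18
tcp_pos: [0.5615, -0.0008, 0.0965]
tcp_rot: [-3.142, 0.0, 0.637]
wrist_force: [0.0, -0.8, 4.0]
opening: 0.0438
```

```bash
python3 - <<'E'
from h import *
import pickle
s=status.get_state(); print({k:s[k].round(3) for k in('t','tcp_pos','tcp_rot','wrist_force','ft_torque') if k!='t'})
p=eyes.camera_params('wrist'); pickle.dump(p,open('w5.pkl','wb'))
a=eyes.grab_frame('wrist'); cv2.imwrite('pics/w5.png',a)
cv2.imwrite('pics/w5c.png',cv2.resize(a[130:310,240:440],None,fx=3.3,fy=3.3,interpolation=cv2.INTER_CUBIC))
a=eyes.grab_frame('top'); cv2.imwrite('pics/t5.png',a)
E
```

```text
{'tcp_pos': array([ 0.561, -0.001,  0.096]), 'tcp_rot': array([-3.142,  0.   ,  0.637]), 'wrist_force': array([ 0.036, -0.844,  3.993]), 'ft_torque': array([-0.269,  0.053,  0.029])}
```

View pics/w5c.png

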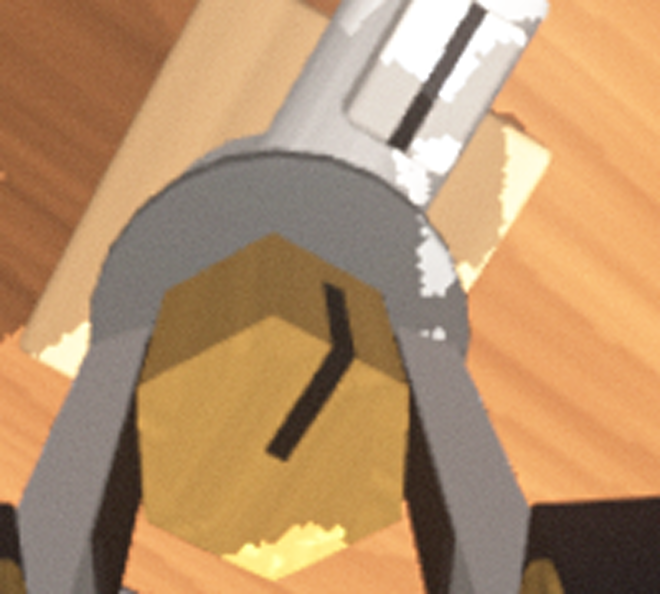

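```bash
python3 - <<'E'
from m import *
import pickle
p=pickle.load(open('w5.pkl','rb'))
show('wrist',p,240,130,3.3,[(275,316),(407,383),(404,502),(273,578),(148,520),(139,384)],[(277,454),(341,354)],[(400,145),(477,12)],.1285)
E
```

```text
nut c [ 5.60722233e-01 -4.61197212e-04] r [0.024  0.0246 0.024  0.0254 0.0253 0.0248] corner phase mod60 37.76746976334836 flat 7.7674697633483625
line dir 7.21157264650745 outer r,dir 0.02047794178100781 5.694361877533443
tab dir 7.809549091809866 from nut 0.0629621595790415 5.530909587145825
```

The nut's line and the tab's line agree to about 1° (both directions measure about 5.5 to 7.8°). I'll pause here.

Call:
servo_tool:
  commands:
    - {"gripper": 40,"linear": [0,0,0],"twist": 0}
    - {"gripper": 40,"linear": [0,0,0],"twist": 0}
    - {"gripper": 40,"linear": [0,0,0],"twist": 0}
    - {"gripper": 40,"linear": [0,0,0],"twist": 0}
    - {"gripper": 40,"linear": [0,0,0],"twist": 0}
    - {"gripper": 40,"linear": [0,0,0],"twist": 0}
    - {"gripper": 40,"linear": [0,0,0],"twist": 0}
    - {"gripper": 40,"linear": [0,0,0],"twist": 0}
    - {"gripper": 40,"linear": [0,0,0],"twist": 0}
    - {"gripper": 40,"linear": [0,0,0],"twist": 0}

```text
t: 10.12
tcp_pos: [0.5615, -0.0008, 0.0964]
tcp_rot: [-3.142, 0.0, 0.634]
wrist_force: [-0.5, -0.7, 5.8]
opening: 0.044
```

Call:
servo_tool:
  commands:
    - {"gripper": 40,"linear": [0,0,0],"twist": 0}
    - {"gripper": 40,"linear": [0,0,0],"twist": 0}
    - {"gripper": 40,"linear": [0,0,0],"twist": 0}
    - {"gripper": 40,"linear": [0,0,0],"twist": 0}
    - {"gripper": 40,"linear": [0,0,0],"twist": 0}
    - {"gripper": 40,"linear": [0,0,0],"twist": 0}
    - {"gripper": 40,"linear": [0,0,0],"twist": 0}
    - {"gripper": 40,"linear": [0,0,0],"twist": 0}

```text
t: 10.78
tcp_pos: [0.5615, -0.0008, 0.0964]
tcp_rot: [-3.142, 0.0, 0.634]
wrist_force: [-0.8, -1.2, 4.0]
opening: 0.0435
```

Call:
servo_tool:
  commands:
    - {"gripper": 40,"linear": [0,0,0.001],"twist": 0}
    - {"gripper": 40,"linear": [0,0,0.001],"twist": 0}
    - {"gripper": 40,"linear": [0,0,0.002],"twist": 0}
    - {"gripper": 40,"linear": [0,0,0],"twist": 0}

```text
t: 11.12
tcp_pos: [0.5615, -0.0007, 0.0978]
tcp_rot: [-3.141, 0.0, 0.634]
wrist_force: [0.6, -1.5, 1.1]
opening: 0.0437
```

Call:
servo_tool:
  commands:
    - {"gripper": 40,"linear": [0,0,0.002],"twist": 0}
    - {"gripper": 40,"linear": [0,0,0.002],"twist": 0}
    - {"gripper": 40,"linear": [0,0,0.004],"twist": 0}
    - {"gripper": 40,"linear": [0,0,0],"twist": 0}

```text
t: 11.45
tcp_pos: [0.5612, -0.0006, 0.101]
tcp_rot: [-3.141, 0.0, 0.634]
wrist_force: [1.1, -1.3, -2.7]
opening: 0.0438
```

The force fell from +4 N to −2.7 N, about the nut's weight, so it is free. Lifting on.

Call:
servo_tool:
  commands:
    - {"gripper": 40,"linear": [0,0,0.007],"twist": 0}
    - {"gripper": 40,"linear": [0,0,0.007],"twist": 0}
    - {"gripper": 40,"linear": [0,0,0.007],"twist": 0}
    - {"gripper": 40,"linear": [0,0,0.007],"twist": 0}
    - {"gripper": 40,"linear": [0,0,0.007],"twist": 0}

```text
t: 11.87
tcp_pos: [0.5614, -0.0006, 0.1156]
tcp_rot: [-3.141, 0.0, 0.634]
wrist_force: [0.0, 0.5, -2.4]
opening: 0.0438
```

Call:
servo_tool:
  commands:
    - {"gripper": 40,"linear": [0,0,0.01],"twist": 0}
    - {"gripper": 40,"linear": [0,0,0.01],"twist": 0}
    - {"gripper": 40,"linear": [0,0,0.02],"twist": 0}
    - {"gripper": 40,"linear": [0,0,0.04],"twist": 0}
    - {"gripper": 40,"linear": [0,0,0.04],"twist": 0}
    - {"gripper": 40,"linear": [0,0,0.02],"twist": 0}
    - {"gripper": 40,"linear": [0,0,0],"twist": 0}

```text
t: 12.45
tcp_pos: [0.5632, -0.0011, 0.1741]
tcp_rot: [3.138, -0.003, 0.634]
wrist_force: [0.3, 0.4, -2.4]
opening: 0.0438
```

```bash
python3 - <<'E'
from h import *
import pickle
s=status.get_state(); print({k:s[k].round(3) for k in('tcp_pos','tcp_rot','wrist_force','ft_torque')})
a=eyes.grab_frame('wrist'); b=eyes.grab_frame('scene')
cv2.imwrite('pics/s6.png',b); 
cv2.imwrite('pics/ws6.png',cv2.resize(np.hstack([a,b]),(800,250)))
t=eyes.grab_frame('top'); cv2.imwrite('pics/t6.png',t)
E
```

```text
{'tcp_pos': array([ 0.563, -0.001,  0.174]), 'tcp_rot': array([ 3.138e+00, -3.000e-03,  6.340e-01]), 'wrist_force': array([ 0.334,  0.386, -2.38 ]), 'ft_torque': array([-0.018,  0.054, -0.007])}
```

View pics/s6.png

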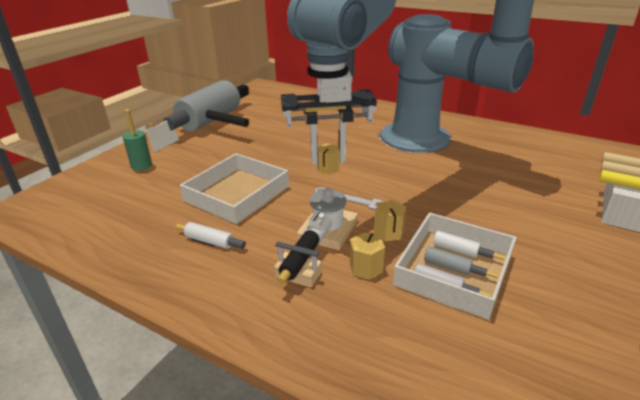

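View pics/t6.png

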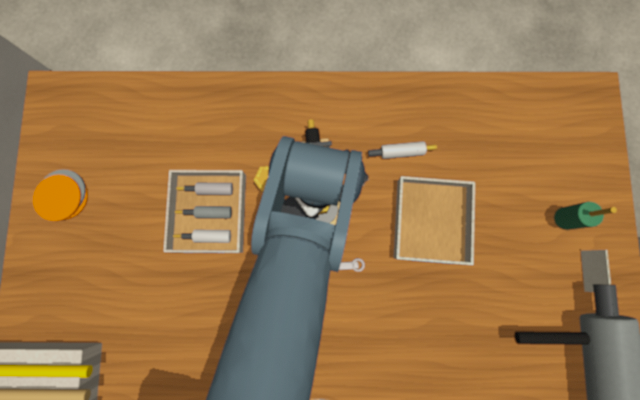

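Call:
servo_tool:
  commands:
    - {"gripper": 40,"linear": [-0.004,-0.04,0],"twist": 0}
    - {"gripper": 40,"linear": [-0.008,-0.08,0],"twist": 0}
    - {"gripper": 40,"linear": [-0.008,-0.08,0],"twist": 0}
    - {"gripper": 40,"linear": [-0.008,-0.08,0],"twist": 0}
    - {"gripper": 40,"linear": [-0.008,-0.08,0],"twist": 0}
    - {"gripper": 40,"linear": [-0.008,-0.08,0],"twist": 0}
    - {"gripper": 40,"linear": [-0.008,-0.08,0],"twist": 0}
    - {"gripper": 40,"linear": [-0.007,-0.08,0],"twist": 0}
    - {"gripper": 40,"linear": [-0.007,-0.06,0],"twist": 0}
    - {"gripper": 40,"linear": [-0.003,-0.04,0],"twist": 0}

```text
t: 13.43
tcp_pos: [0.5328, -0.2828, 0.1698]
tcp_rot: [-3.14, 0.001, 0.632]
wrist_force: [0.2, -0.4, -2.8]
opening: 0.0441
```

Call:
servo_tool:
  commands:
    - {"gripper": 40,"linear": [0,0,0],"twist": 0}
    - {"gripper": 40,"linear": [0,0,-0.04],"twist": 0}
    - {"gripper": 40,"linear": [0,0,-0.05],"twist": 0}
    - {"gripper": 40,"linear": [0,0,-0.05],"twist": 0}
    - {"gripper": 40,"linear": [0,0,-0.04],"twist": 0}
    - {"gripper": 40,"linear": [0,0,0],"twist": 0}
    - {"gripper": 40,"linear": [0,0,0],"twist": 0}

```text
t: 14.02
tcp_pos: [0.5334, -0.2791, 0.0979]
tcp_rot: [-3.138, 0.001, 0.635]
wrist_force: [0.6, -0.1, -2.4]
opening: 0.0436
```

```bash
python3 - <<'E'
from h import *
s=status.get_state(); print({k:s[k].round(4) for k in('tcp_pos','tcp_rot','wrist_force','ft_torque')})
a=eyes.grab_frame('wrist'); cv2.imwrite('pics/w7.png',a)
E
```

```text
{'tcp_pos': array([ 0.5334, -0.2791,  0.0979]), 'tcp_rot': array([-3.1383e+00,  6.0000e-04,  6.3490e-01]), 'wrist_force': array([ 0.5872, -0.1151, -2.4442]), 'ft_torque': array([-0.039 , -0.0078, -0.017 ])}
```

View pics/w7.png

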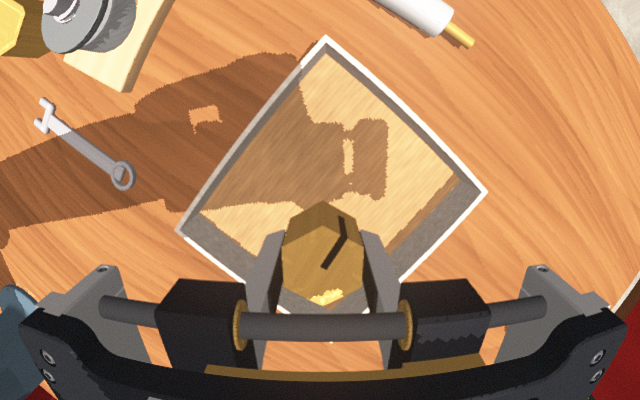

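The picture shows the nut held upright over the empty carton (corners near (326,37), (487,190), (176,232)), line on top. I'll lower it, slowly near the floor.

Call:
servo_tool:
  commands:
    - {"gripper": 40,"linear": [0,0,-0.04],"twist": 0}
    - {"gripper": 40,"linear": [0,0,-0.05],"twist": 0}
    - {"gripper": 40,"linear": [0,0,-0.05],"twist": 0}
    - {"gripper": 40,"linear": [0,0,-0.03],"twist": 0}
    - {"gripper": 40,"linear": [0,0,-0.01],"twist": 0}
    - {"gripper": 40,"linear": [0,0,0],"twist": 0}
    - {"gripper": 40,"linear": [0,0,0],"twist": 0}

```text
t: 14.65
tcp_pos: [0.5348, -0.2813, 0.0285]
tcp_rot: [3.14, -0.001, 0.634]
wrist_force: [-0.1, -0.9, -1.8]
opening: 0.0438
```

Call:
servo_tool:
  commands:
    - {"gripper": 40,"linear": [0,0,-0.003],"twist": 0}
    - {"gripper": 40,"linear": [0,0,-0.003],"twist": 0}
    - {"gripper": 40,"linear": [0,0,0],"twist": 0}

```text
t: 14.9
tcp_pos: [0.5344, -0.2811, 0.0255]
tcp_rot: [3.14, -0.0, 0.634]
wrist_force: [0.2, 0.3, -2.2]
opening: 0.0438
```

Call:
servo_tool:
  commands:
    - {"gripper": 40,"linear": [0,0,-0.003],"twist": 0}
    - {"gripper": 40,"linear": [0,0,-0.003],"twist": 0}
    - {"gripper": 40,"linear": [0,0,-0.003],"twist": 0}
    - {"gripper": 40,"linear": [0,0,-0.002],"twist": 0}
    - {"gripper": 40,"linear": [0,0,0],"twist": 0}
    - {"gripper": 40,"linear": [0,0,0],"twist": 0}

```text
t: 15.4
tcp_pos: [0.5339, -0.2807, 0.0203]
tcp_rot: [-3.141, 0.0, 0.634]
wrist_force: [-0.2, -0.2, -2.2]
opening: 0.0438
```

Call:
servo_tool:
  commands:
    - {"gripper": 40,"linear": [0,0,-0.001],"twist": 0}
    - {"gripper": 40,"linear": [0,0,-0.001],"twist": 0}
    - {"gripper": 40,"linear": [0,0,0],"twist": 0}

```text
t: 15.65
tcp_pos: [0.5339, -0.2808, 0.0196]
tcp_rot: [-3.142, 0.0, 0.634]
wrist_force: [0.4, 0.1, -2.4]
opening: 0.0444
```

Call:
servo_tool:
  commands:
    - {"gripper": 40,"linear": [0,0,-0.001],"twist": 0}
    - {"gripper": 40,"linear": [0,0,-0.001],"twist": 0}
    - {"gripper": 40,"linear": [0,0,0],"twist": 0}

```text
t: 15.9
tcp_pos: [0.5339, -0.2807, 0.0187]
tcp_rot: [-3.141, 0.0, 0.634]
wrist_force: [0.4, -0.2, -1.6]
opening: 0.0442
```

Call:
servo_tool:
  commands:
    - {"gripper": 40,"linear": [0,0,-0.001],"twist": 0}
    - {"gripper": 40,"linear": [0,0,-0.001],"twist": 0}
    - {"gripper": 40,"linear": [0,0,0],"twist": 0}

```text
t: 16.15
tcp_pos: [0.5339, -0.2807, 0.0179]
tcp_rot: [-3.141, 0.0, 0.634]
wrist_force: [-0.3, -0.3, -1.3]
opening: 0.0438
```

Call:
servo_tool:
  commands:
    - {"gripper": 40,"linear": [0,0,-0.001],"twist": 0}
    - {"gripper": 40,"linear": [0,0,0],"twist": 0}
    - {"gripper": 40,"linear": [0,0,0],"twist": 0}

```text
t: 16.4
tcp_pos: [0.534, -0.2807, 0.0178]
tcp_rot: [-3.142, 0.0, 0.634]
wrist_force: [-2.4, 0.3, 0.2]
opening: 0.0437
```

Contact starts at TCP 17.8 mm, as computed. Settling slightly, then releasing gently.

Call:
servo_tool:
  commands:
    - {"gripper": 40,"linear": [0,0,-0.0005],"twist": 0}
    - {"gripper": 40,"linear": [0,0,0],"twist": 0}
    - {"gripper": 40,"linear": [0,0,0],"twist": 0}
  force: 8

```text
t: 16.65
tcp_pos: [0.534, -0.2808, 0.0178]
tcp_rot: [-3.142, 0.0, 0.634]
wrist_force: [-1.8, 2.3, 3.8]
opening: 0.0442
```

Call:
servo_tool:
  commands:
    - {"gripper": 46,"linear": [0,0,0],"twist": 0}
    - {"gripper": 48,"linear": [0,0,0],"twist": 0}
    - {"gripper": 54,"linear": [0,0,0],"twist": 0}
    - {"gripper": 64,"linear": [0,0,0],"twist": 0}
    - {"gripper": 74,"linear": [0,0,0],"twist": 0}
    - {"gripper": 80,"linear": [0,0,0],"twist": 0}
    - {"gripper": 80,"linear": [0,0,0],"twist": 0}
    - {"gripper": 80,"linear": [0,0,0],"twist": 0}

```text
t: 17.32
tcp_pos: [0.534, -0.2808, 0.0174]
tcp_rot: [3.142, -0.0, 0.634]
wrist_force: [-0.4, -0.0, 0.4]
opening: 0.0794
```

Call:
servo_tool:
  commands:
    - {"gripper": 80,"linear": [0,0,0.02],"twist": 0}
    - {"gripper": 80,"linear": [0,0,0.04],"twist": 0}
    - {"gripper": 80,"linear": [0,0,0.07],"twist": 0}
    - {"gripper": 80,"linear": [0,0,0.08],"twist": 0}
    - {"gripper": 80,"linear": [0,0,0.08],"twist": 0}
    - {"gripper": 80,"linear": [0,0,0.06],"twist": 0}
    - {"gripper": 80,"linear": [-0.03,0,0.06],"twist": 0}
    - {"gripper": 80,"linear": [-0.04,0,0],"twist": 0}
    - {"gripper": 80,"linear": [0,0,0],"twist": 0}

```text
t: 18.07
tcp_pos: [0.5055, -0.2814, 0.184]
tcp_rot: [3.138, -0.0, 0.633]
wrist_force: [-0.1, 0.3, 0.1]
opening: 0.0803
```

```bash
python3 - <<'E'
from h import *
s=status.get_state(); print({k:s[k].round(4) for k in('tcp_pos','tcp_rot','wrist_force')})
a=eyes.grab_frame('wrist'); cv2.imwrite('pics/w8.png',a); cv2.imwrite('pics/s8.png',eyes.grab_frame('scene'))
E
```

```text
{'tcp_pos': array([ 0.5055, -0.2814,  0.184 ]), 'tcp_rot': array([ 3.138e+00, -5.000e-04,  6.330e-01]), 'wrist_force': array([-0.0684,  0.3317,  0.1348])}
```

View pics/w8.png

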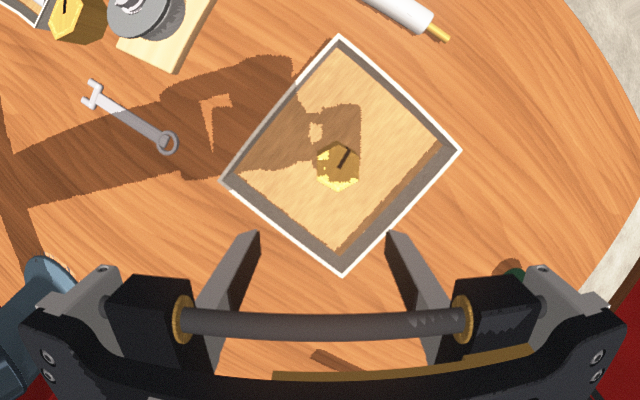

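View pics/s8.png

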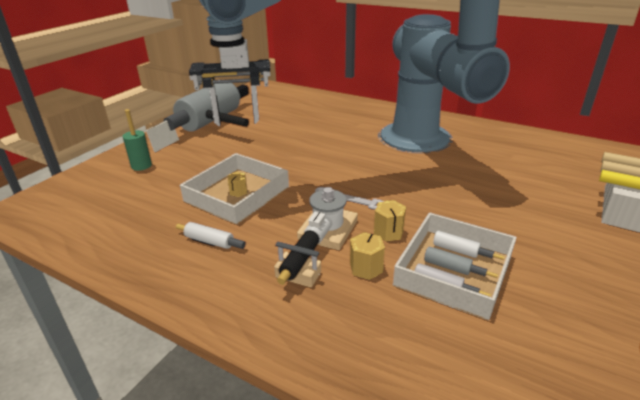

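The nut stands upright at about (338,167) in the wrist view, mid-carton, with its line on top. The scene view agrees at (237,183). The gripper is clear and the other tools are where they were.

```bash
python3 -c "
from station import ticket
print(ticket.hand_in())"
```

```text
the job is handed in; nothing more can be done
None
```

The nut is off the spindle and standing upright in the empty carton, and I handed the job in at about 18 s of the 72 s allowed.

- **Unscrewing:** I gripped the smallest nut on its flats. I turned it about 120° clockwise in small steps, letting it climb about 6.6 mm. The vertical force stayed between about 2 and 5 N.
- **Alignment:** At the stop, the nut's line and the tab's line agreed to about 1°. I held there about 1.6 s, and the force read up to 5.8 N during the pause.
- **Lifting and placing:** On the lift the force changed from +4 N to about −2.4 N, roughly the nut's weight, so the nut had come free of the thread. I lowered it until it touched the carton floor, with a contact force of about 4 N, then opened the fingers and backed away.
- **Last checks:** The wrist and scene pictures show the nut upright mid-carton with its line on top. The other tools look unmoved, the gripper is clear, and the wrist force is near zero. No check failed. The only disagreement was 2 to 3 mm between the top and wrist cameras on where the nut was. I went by the wrist camera.

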